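# Seat the cover of a film-sample clamping jig over its hidden pin and hold it pressed

### The arm

A 6-joint arm with a two-finger parallel gripper is mounted at the origin on a cart in front of the work surface, level with it; the furniture and walls round the work are solid. World frame = base frame: x ahead of the robot, y to its left, z up, the work surface at z = 0. Lengths are in m, angles in rad, forces in N, time in s.
With the tool pointing down it reaches from about 0.375 to 0.9 m from the base axis. Payload 3.1 kg.
Tool frame: the origin (TCP) lies at the very end of the fingers, on their centre line; the grasp point (between the pads) lies 19 mm behind it (manip.pinch_z is the distance from the TCP to the grasp point, in m); z points along the fingers, y is the direction in which the jaws open and shut (so a half turn about z gives the same grasp; the last joint's range is limited). The gripper opens to 85 mm and grips with 20 to 120 N. Pads are 22 mm wide; open, the fingers measure 114 mm over their backs; the gripper's body (76 mm by 85 mm) begins 54 mm behind the grasp point. The pads swing forward as they close: fully open they stand 13 mm farther back than shut.
Start: joints at [0.95, 0.527, 1.433, -0, 1.181, -0.178], TCP at [0.268, 0.565, 0.231] pointing down, gripper open.
Joint ranges: [-3.08, 3.08], [-0.75, 2.2], [0.22, 2.44], [-1.43, 4.57], [0, 2.65], [-2.85, 2.85]. Speed limits (rad/s): [2.79, 2.79, 3.14, 3.14, 3.14, 3.14].

### API

Orientations are given as a unit quaternion [x, y, z, w].
In Python, from station import manip gives the robot as it stands.
- The arm moves only by the tool drive_tool, never from a script. Its argument "increments" is a list of rows, each a list of 7 numbers: the closure in counts, from 0 (fully open) to 255 (shut), then the shift along the tool's x, y, z in cm, then the turn, a rotation vector about the tool's x, y, z in rad. A call has 1 to 20 rows; each row is the pose to reach, as a shift and turn from the pose commanded when the call began, along the tool's axes at that moment; what a row does not reach only later rows make up. A row lasts 1/10 s, in which the tool goes at most 50 mm and 8.59 degrees, less where a joint would pass 70% of its speed; a pose out of reach is approached as far as the arm can. A call with a gripper value outside its range is refused whole. The fingers move at their own pace and stop on an object; "force" is the grip in N (left out, the last holds). Time passes only in rows, so rows that repeat a pose let the fingers close. It gives the time, the measured TCP pose, the force and the opening at its end, in the units of the state.
- manip.sense(): the state, without advancing time (a new reading comes with each control period).
- manip.snapshot(name): name is "scene" or "top"; returns the picture (384x512x3 uint8, red, green, blue); there is no depth.
- manip.camera_model(name): a dict with "mtx" (3x3 intrinsics, pixels), "k1" (the pictures are not rectified: a ray, as slopes to the right and down, at radius r is drawn at 1 + k1 r^2 times it, then the intrinsics apply), "cam_to_world" (4x4, takes a point from camera to world coordinates). Camera axes: x right, y down, z forward; pixel columns grow to the right and rows downward; lengths in m; the calibration is good to about 2 mm. A picture is of the moment at which its call begins. camera_model takes no time and is no camera call.
- manip.sign_off(): hands the job in, once; it reports no verdict.
The state is a dict: "t": time; "q": joint angles; "qd": joint speeds; "tau": joint torques, N m; "tcp_pos": TCP position; "tool_rot": TCP orientation; "force": force on the tool from outside, world axes, zero at the start; "ft_torque": the same for the moment, N m; "finger_gap": opening from 0.0 (shut) to 1.0 (fully open).
Only numpy, scipy, OpenCV 4.12 (cv2) and the standard library are available. Lean on these libraries where they do the work, as an engineer would, in place of code of your own. Each camera call takes 0.05 s, during which the arm holds its last target. There are 200 camera calls.

### The job

Pick up the loose aluminium cover by its black handle, set it down level between the rails of the clamping jig with its tongue still short of the keeper bar, and slide it towards the keeper, so that the tongue goes under the bar, until the blind hole in its underside drops over the locating pin hidden below it. Then press the cover down against the sprung pad as far as it goes, and finish while still holding it pressed down there. Leave the petri dish, the film roll and the weighing bottle where they stand.

Things in the scene. Friction and masses are not known exactly. Their poses are not given: they have to be found in the camera images.
- cover_handle (a point): Centre of the black bar handle of the loose aluminium cover (0.28 kg), 38 mm above the cover's underside, straight above its hole. Handle 44 mm long (x), 20 wide (y), from 17 to 55 mm above the underside. The plate below, centred here, is 90 (x) by 70 (y) by 17 mm. x points along the handle to the tongue, z up; the cover starts upright on the table.
- cover_hole (a point): Mouth of the cover's one blind round hole, in the middle of its underside: 16 mm wide, 13 mm deep. Same axes as the handle.
- cover_tongue (a point): End of the flat tongue at the cover's +x edge: 40 mm wide (y), 6 mm thick, flush with the underside, 75 mm from the hole's middle. The point lies in the underside.
- jig: Fixed aluminium clamping jig, base 180 (x) by 112 (y) by 20 mm. Origin on the table, midway between the rails; x runs along the rails to the keeper bar, z up. Rails from x = -61 to 57 mm, 42 mm high, leave a trough 75 mm wide. Handle's centre above the table: 70 mm while the cover rides level on the pin's top, 64 mm dropped over the pin on to the pad, 58 mm pressed fully down.
- keeper (a point): Middle of the underside of the keeper bar across the jig's far end: 43.5 mm above the table, bar from jig x = 58 to 74 mm, its top (screw heads) at 55 mm. Only the tongue goes under it: the cover, x along the jig's x, comes down with its handle at jig x below -17 mm, then slides to +x; at 13 mm the plate butts on the bar.
- pad_top (a point): Middle of the sprung pad's top, 26 mm above the table when free. A steel locating pin, 12 mm thick, rounded nose, top 32 mm above the table, stands up through the pad on the trough's centre line (jig y = 0). Its place along jig x differs each time, between -9 and +9 mm of the jig's origin, and is not reported: find it by sliding.
- pad (a joint): Travel of the white sprung pad (74 by 58 mm, around the pin, its top 26 mm above the table when free): 0 = up, grows as it is pressed down, 0.006 m = at its stop. It pushes up with 6 N when free and 10.5 N at its stop, and carries the cover's weight without sinking.
- petri_dish: Bystander: clear petri dish, 68 mm wide, 14 mm high, origin under its centre. Leave alone.
- film_roll: Bystander: white film roll standing on end, 52 mm wide, 50 mm high, origin under its centre. Leave alone.
- weighing_bottle: Bystander: small clear weighing bottle, 37 mm wide, 51 mm high, origin under its centre. Leave alone.
Mind the look-alikes: they are no part of the job. Leave any purple look-alike of the part that bears cover_handle alone.

How it is judged:
On the way:
1. the cover is down between the rails, riding at the height of the pin's top, with its hole still short of the pin (x of cover_handle in the frame of jig between -0.06 and -0.012 m and y of cover_handle in the frame of jig between -0.005 and 0.005 m and z of cover_handle in the frame of jig between 0.062 and 0.078 m and angle between cover_handle's own z axis and vertical below 0.15 rad), for 0.05 s.
At the end, for the whole second after the job is handed in: Cover level over the pin: handle within 13 mm of the jig origin along the rails, 5 mm across, at most 60.5 mm up, tilt under 0.08, turned from the jig under 0.1 rad; pad down more than 4.2 of 6 mm; fingers hold the cover with over 1 N; at rest (x of cover_handle in the frame of jig between -0.013 and 0.013 m and y of cover_handle in the frame of jig between -0.005 and 0.005 m and z of cover_handle in the frame of jig below 0.0605 m and value of joint pad above 0.0042 m and angle between cover_handle's own z axis and vertical below 0.08 rad and angle between the x axis of cover_handle and the x axis of jig, either way round below 0.1 rad and contact force between the fingers and cover above 1 N and linear speed of cover below 0.02 m/s); the arm keeps its last pose, push and grip.
It fails at once if a bystander is moved by more than 25 mm (distance of any of petri_dish, film_roll, weighing_bottle from where it was at the start of the episode above 0.025 m).
It also fails if it takes over 58 s, if anything falls off the work surface, if the arm or the gripper's body presses on something with over 40 N, if the wrist force passes 120 N, or if a joint passes its speed limit or range.

## Working session

There is one attempt and no reset: what is moved stays moved. The work goes in short steps, Python scripts to look and compute and a tool call to move; the robot and the scene stay as the last step left them, time stands still between calls to the robot, and variables do not carry over. Pictures are saved under pics/ and viewed, about 8 in all and at most 12, crops included, and the job is handed in when it is done.

Besides the shell and the picture viewer there is one more tool, called as name(argument=value, ...) on one line, values as JSON. drive_tool: Moves the arm, as the interface text tells. Its arguments: {"type":"object","properties":{"increments":{"type":"array","items":{"type":"array","items":{"type":"number"}}},"force":{"type":"number"}},"required":["increments"]}

```bash
mkdir -p pics; ls; python3 - <<'E'
from station import manip
import cv2,numpy as np
s=manip.sense();print({k:np.round(v,3) for k,v in s.items()})
for n in("scene","top"):
    im=manip.snapshot(n);cv2.imwrite(f"pics/{n}0.png",im[...,::-1])
    m=manip.camera_model(n);print(n,m)
a=[cv2.imread(f"pics/{n}0.png") for n in("scene","top")]
E
```

```text
pics
{'t': np.float64(0.0), 'q': array([ 0.95 ,  0.528,  1.434,  0.   ,  1.181, -0.178]), 'qd': array([-0.001,  0.003, -0.001, -0.   ,  0.001,  0.001]), 'tau': array([ 1.0000e-03, -4.4235e+01, -1.7802e+01,  0.0000e+00,  8.0000e-03,
        0.0000e+00]), 'tcp_pos': array([0.267, 0.564, 0.23 ]), 'tool_rot': array([ 0.22 ,  0.976, -0.001, -0.   ]), 'force': array([ 0.146,  0.122, -0.716]), 'ft_torque': array([ 0.027,  0.003, -0.003]), 'finger_gap': np.float64(1.0)}
scene {'mtx': array([[435.75625615,   0.        , 255.0040677 ],
       [  0.        , 435.75625615, 194.87923511],
       [  0.        ,   0.        ,   1.        ]]), 'k1': -0.1469264692033234, 'cam_to_world': array([[-0.53206289, -0.57479199,  0.62170994,  0.03907824],
       [-0.84668025,  0.35558891, -0.39583972,  0.34891656],
       [ 0.00645233, -0.73700115, -0.67586069,  0.62347665],
       [ 0.        ,  0.        ,  0.        ,  1.        ]])}
top {'mtx': array([[470.12142546,   0.        , 251.07109835],
       [  0.        , 470.12142546, 179.28525512],
       [  0.        ,   0.        ,   1.        ]]), 'k1': -0.03194498092984177, 'cam_to_world': array([[-0.11269208, -0.97374018,  0.19781444,  0.35366804],
       [-0.99362144,  0.10961118, -0.02649177,  0.00120098],
       [ 0.00411342, -0.19953808, -0.97988144,  1.06309199],
       [ 0.        ,  0.        ,  0.        ,  1.        ]])}
```

View pics/scene0.png

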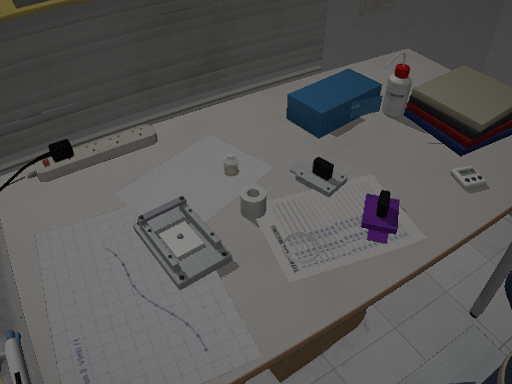

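View pics/top0.png

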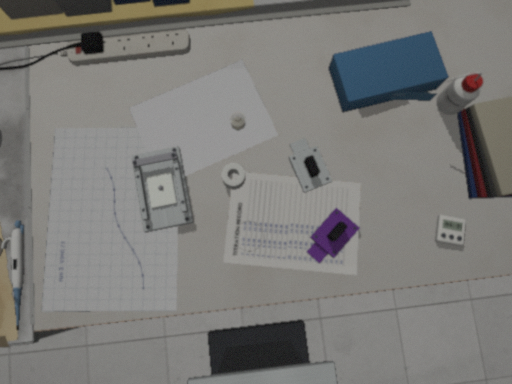

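The top view shows the jig near (163,190), the film roll at (233,175), the bottle at (238,120), and two covers with black handles: grey at (312,166) and purple at (336,233). The grey aluminium one fits the description and the purple one is the look-alike. I'll confirm in one enlarged crop.

```bash
python3 - <<'E'
import cv2,numpy as np
t=cv2.imread("pics/top0.png");s=cv2.imread("pics/scene0.png")
f=lambda i,x,y,w,h:cv2.resize(cv2.convertScaleAbs(i[y:y+h,x:x+w],alpha=1.4),(400,300),interpolation=cv2.INTER_CUBIC)
o=np.vstack([np.hstack([f(t,272,130,80,60),f(t,103,142,120,90)]),np.hstack([f(s,280,146,80,60),f(s,122,188,120,90)])])
cv2.imwrite("pics/crop1.png",o)
E
```

```text
(no output)
```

View pics/crop1.png

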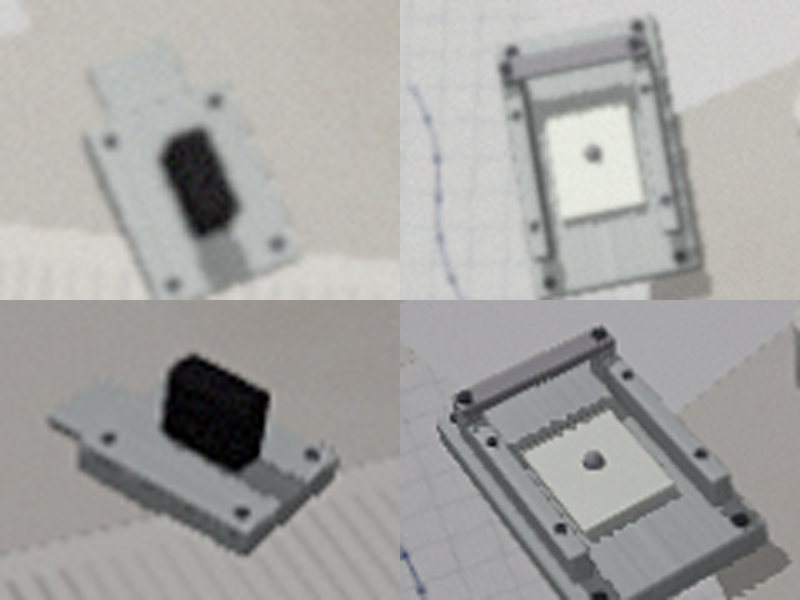

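The grey cover has its tongue at the upper left (crop 137,75). The keeper bar is at the jig's upper end (crop 575,58), so jig +x points roughly along world +x. Next I measure using the screws, the handle blob and the pad.

```bash
cat > h.py <<'E'
import cv2,numpy as np
from station import manip
def ray(n,p,z):
    m=manip.camera_model(n);K=m["mtx"];u=cv2.undistortPoints(np.array([[p]],float),K,np.array([m["k1"],0,0,0,0.]))[0,0]
    # exact inverse of 1+k1 r^2 (same as OpenCV k1)
    T=m["cam_to_world"];d=T[:3,:3]@[u[0],u[1],1];o=T[:3,3]
    return (o+d*(z-o[2])/d[2])[:2]
def blob(g,p,r,dark=True):
    x,y=int(round(p[0])),int(round(p[1]));c=g[y-r:y+r+1,x-r:x+r+1].astype(float)
    w=np.clip((np.median(c)-12-c) if dark else (c-c.max()+40),0,None)
    yy,xx=np.mgrid[y-r:y+r+1,x-r:x+r+1];return np.array([(w*xx).sum(),(w*yy).sum()])/w.sum()
def big(mask,p):
    n,l,s,c=cv2.connectedComponentsWithStats(mask.astype(np.uint8));i=l[int(p[1]),int(p[0])];return c[i],s[i],l==i
E
python3 - <<'E'
from h import *
G={n:cv2.imread(f"pics/{n}0.png",0) for n in("top","scene")}
def cr(p,o,k):return [(p[0]+.5)/k-.5+o[0],(p[1]+.5)/k-.5+o[1]]
sc={"top":[cr(p,(272,130),5) for p in[(110,142),(215,100),(278,243),(172,285)]],
"scene":[cr((p[0],p[1]-300),(280,146),5) for p in[(109,438),(242,512),(312,455)]]}
for n in G:
    P=[blob(G[n],p,2) for p in sc[n]];W=np.array([ray(n,p,.017) for p in P]);print(n,"cover screws",W.round(4).tolist())
    if n=="top":
        d=(W[0]+W[1]-W[2]-W[3]);print(" centre",W.mean(0),"yaw",np.degrees(np.arctan2(d[1],d[0])))
    h=(312,166) if n=="top" else (323,169)
    c,s,m=big(G[n]<50,h);print(" handle",c,s,ray(n,c,.038))
js={"top":[(116,117),(134,228),(245,90),(265,200)],"scene":[(91,440),(160,527),(228,374),(301,454)]}
for n in G:
    o=(103,142) if n=="top" else (122,188);dy=0 if n=="top" else 300
    P=[blob(G[n],cr((p[0],p[1]-dy),o,10/3),2) for p in js[n]];W=np.array([ray(n,p,.042) for p in P]);
    d=W[0]+W[2]-W[1]-W[3];print(n,"rail screws",W.round(4).tolist()," centre",W.mean(0),"yaw",np.degrees(np.arctan2(d[1],d[0])))
    pp=cr((193,153) if n=="top" else (194,160),o,10/3);pin=blob(G[n],pp,4);print(" pin",ray(n,pin,.03))
    q=cr((165,190) if n=="top" else (190,200),o,10/3)
    c,s,m=big(G[n]>G[n][int(q[1]),int(q[0])]-25,q)
    cn=max(cv2.findContours(m.astype(np.uint8),0,2)[0],key=len);hc=cv2.minAreaRect(cn);print(" pad",s,hc,ray(n,hc[0],.026))
E
```

```text
top cover screws [[0.6038, -0.1297], [0.6175, -0.1801], [0.5476, -0.1989], [0.5343, -0.1491]]
 centre [ 0.57578855 -0.16446681] yaw 15.354617032800286
 handle [311.33888889 166.28333333] [305 156  14  21 180] [ 0.57504276 -0.16403517]
scene cover screws [[0.603, -0.1292], [0.5339, -0.1482], [0.5475, -0.1988]]
 handle [322.56125356 168.38176638] [312 157  22  24 351] [ 0.572614   -0.16173375]
top rail screws [[0.5948, 0.2233], [0.5192, 0.2165], [0.6033, 0.1356], [0.5273, 0.1283]]  centre [0.56114695 0.17592495] yaw 5.315165597546542
 pin [0.56528041 0.17616508]
 pad [147 174  29  34 733] ((160.38461303710938, 189.92308044433594), (29.809654235839844, 26.279563903808594), 78.69007110595703) [0.56159118 0.17793781]
scene rail screws [[0.5948, 0.2235], [0.5192, 0.216], [0.603, 0.1369], [0.5274, 0.1297]]  centre [0.56108915 0.17653159] yaw 5.540943949317867
 pin [0.56269595 0.17793298]
 pad [159 221  45  36 838] ((181.02227783203125, 238.1241912841797), (29.130172729492188, 34.876399993896484), 61.38954162597656) [0.56066146 0.17714862]
```

```bash
cat >> h.py <<'E'
from scipy.spatial.transform import Rotation as R
def down(yaw): # tool z down, tool x at yaw deg
    a=np.radians(yaw);return R.from_matrix(np.array([[np.cos(a),np.sin(a),0],[np.sin(a),-np.cos(a),0],[0,0,-1]]))
def delta(p,yaw):
    s=manip.sense();r=R.from_quat(s["tool_rot"])
    print("t",round(float(s["t"]),2),"tcp",np.round(s["tcp_pos"],4),"F",np.round(s["force"],1),"gap",round(float(s["finger_gap"]),3))
    print("shift cm",(r.inv().apply(np.array(p)-s["tcp_pos"])*100).round(2),"turn",(r.inv()*down(yaw)).as_rotvec().round(4))
E
python3 -c "
from h import *
delta([.5752,-.1643,.13],195.35)"
```

```text
t 0.1 tcp [0.2674 0.5642 0.2304] F [-0.4  0.1  0.3] gap 1.002
shift cm [-59.03 -52.61  10.13] turn [-0.0017 -0.001  -0.7107]
```

drive_tool(increments=[[0,-59.03,-52.61,0,0,0,-0.711],[0,-59.03,-52.61,0,0,0,-0.711],[0,-59.03,-52.61,0,0,0,-0.711],[0,-59.03,-52.61,0,0,0,-0.711],[0,-59.03,-52.61,0,0,0,-0.711],[0,-59.03,-52.61,0,0,0,-0.711],[0,-59.03,-52.61,0,0,0,-0.711],[0,-59.03,-52.61,0,0,0,-0.711],[0,-59.03,-52.61,0,0,0,-0.711],[0,-59.03,-52.61,0,0,0,-0.711],[0,-59.03,-52.61,0,0,0,-0.711],[0,-59.03,-52.61,0,0,0,-0.711],[0,-59.03,-52.61,0,0,0,-0.711],[0,-59.03,-52.61,0,0,0,-0.711],[0,-59.03,-52.61,0,0,0,-0.711],[0,-59.03,-52.61,0,0,0,-0.711],[0,-59.03,-52.61,10.13,0,0,-0.711],[0,-59.03,-52.61,10.13,0,0,-0.711],[0,-59.03,-52.61,10.13,0,0,-0.711],[0,-59.03,-52.61,10.13,0,0,-0.711]])

```text
t: 2.1
tcp_pos: [0.5749, -0.1631, 0.1291]
tool_rot: [-0.134, 0.991, 0.001, -0.001]
force: [0.4, 0.3, 0.9]
finger_gap: 1.002
```

```bash
python3 -c "
from h import *
delta([.5752,-.1643,.022],195.35)"
```

```text
t 2.1 tcp [ 0.5749 -0.1631  0.1291] F [0.4 0.3 0.9] gap 1.002
shift cm [-0.03 -0.15 10.71] turn [ 0.0025 -0.0027  0.0002]
```

drive_tool(increments=[[0,0,-0.1,3,0,0,0],[0,0,-0.1,6,0,0,0],[0,0,-0.1,9,0,0,0],[0,0,-0.1,10.7,0,0,0],[0,0,-0.1,10.7,0,0,0],[0,0,-0.1,10.7,0,0,0],[255,0,-0.1,10.7,0,0,0],[255,0,-0.1,10.7,0,0,0],[255,0,-0.1,10.7,0,0,0],[255,0,-0.1,10.7,0,0,0],[255,0,-0.1,10.7,0,0,0],[255,0,-0.1,10.7,0,0,0],[255,0,-0.1,10.7,0,0,0],[255,0,-0.1,10.7,0,0,0],[255,0,-0.1,10.7,0,0,0]], force=60)

```text
t: 3.6
tcp_pos: [0.5764, -0.1648, 0.0236]
tool_rot: [-0.134, 0.991, -0.0, 0.0]
force: [-1.4, 1.1, 4.6]
finger_gap: 0.226
```

```bash
python3 -c "
from h import *
delta([.5752,-.1643,.13],195.35)
cv2.imwrite('pics/s1.png',manip.snapshot('scene')[...,::-1])
i=cv2.imread('pics/s1.png')[110:230,240:400];cv2.imwrite('pics/s1c.png',cv2.resize(i,(640,480),interpolation=2))"
```

```text
t 3.6 tcp [ 0.5764 -0.1648  0.0236] F [-1.4  1.1  4.6] gap 0.226
shift cm [  0.09   0.07 -10.64] turn [-0.0006  0.0007  0.0002]
```

View pics/s1c.png

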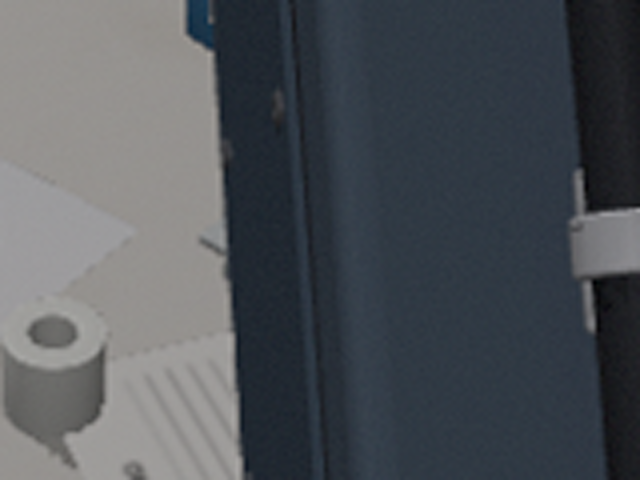

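Grasped, with a gap of about 19 mm against a 20 mm handle; the arm hides the scene view. Next I lift.

drive_tool(increments=[[255,0,0,-2,0,0,0],[255,0,0,-5,0,0,0],[255,0,0,-9,0,0,0],[255,0,0,-14,0,0,0],[255,0,0,-14,0,0,0],[255,0,0,-14,0,0,0]])

```text
t: 4.25
tcp_pos: [0.576, -0.1645, 0.1635]
tool_rot: [-0.134, 0.991, -0.0, 0.0]
force: [-1.1, -0.2, -3.0]
finger_gap: 0.224
```

```bash
python3 -c "
from h import *
delta([.5326,.1742,.165],185.4)"
```

```text
t 4.25 tcp [ 0.576  -0.1645  0.1635] F [-1.1 -0.2 -3. ] gap 0.224
shift cm [-4.8  33.81 -0.17] turn [-0.0007  0.0009  0.1739]
```

drive_tool(increments=[[255,-0.5,2,0,0,0,0.02],[255,-1,5,0,0,0,0.04],[255,-1.5,9,0,0,0,0.06],[255,-2,13,0,0,0,0.08],[255,-2.5,17,0,0,0,0.1],[255,-3,21,0,0,0,0.12],[255,-3.5,25,0,0,0,0.14],[255,-4,29,0,0,0,0.16],[255,-4.5,32,0,0,0,0.174],[255,-4.8,33.8,0,0,0,0.174],[255,-4.8,33.8,0,0,0,0.174],[255,-4.8,33.8,0,0,0,0.174],[255,-4.8,33.8,0,0,0,0.174]])

```text
t: 5.55
tcp_pos: [0.532, 0.1731, 0.1617]
tool_rot: [-0.047, 0.999, -0.0, -0.001]
force: [0.0, -0.4, -2.4]
finger_gap: 0.224
```

```bash
python3 -c "
from h import *
delta([.5326,.1742,.075],185.4)
cv2.imwrite('pics/s2.png',manip.snapshot('scene')[...,::-1])
cv2.imwrite('pics/t2.png',manip.snapshot('top')[...,::-1])
a=cv2.imread('pics/s2.png')[130:310,80:320];b=cv2.imread('pics/t2.png')[100:280,60:300]
cv2.imwrite('pics/c2.png',cv2.resize(np.vstack([a,b]),(400,600),interpolation=2) if 0 else np.hstack([cv2.resize(a,(400,300),interpolation=2),cv2.resize(b,(400,300),interpolation=2)]))"
```

```text
t 5.55 tcp [0.532  0.1731 0.1617] F [ 0.  -0.4 -2.4] gap 0.224
shift cm [-0.1   0.1   8.67] turn [-0.0005 -0.0029 -0.0009]
```

View pics/c2.png

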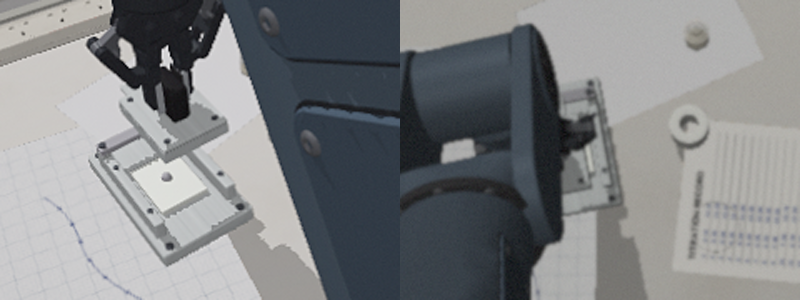

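The scene crop shows the cover held level above the jig, its tongue towards the keeper. Three plate screws are visible, near full-image pixels (155,190), (180,215) and (209,205). From them I compute where the cover sits relative to the TCP.

```bash
python3 - <<'E'
from h import *
g=cv2.imread('pics/s2.png',0);s=manip.sense();z=s["tcp_pos"][2]-.0236+.017
W=[]
for p in[(155,190),(180,215),(209,205)]:
    c=g[int(p[1])-4:int(p[1])+5,int(p[0])-4:int(p[0])+5];i=np.unravel_index(c.argmin(),c.shape);q=blob(g,(p[0]-4+i[1],p[1]-4+i[0]),2)
    W.append(ray("scene",q,z));print(p,q.round(1),c.min(),W[-1].round(4))
W=np.array(W);d=W[0]-W[1];e=W[1]-W[2]
print("len",np.linalg.norm(d),np.linalg.norm(e),"yaw",np.degrees(np.arctan2(d[1],d[0])),"centre",(W[0]+W[2])/2,"tcp",s["tcp_pos"])
E
```

```text
(155, 190) [157.7 189.4] 67 [0.5632 0.2019]
(180, 215) [179.9 214.6] 53 [0.4918 0.1954]
(209, 205) [208.3 200.3] 46 [0.4973 0.144 ]
len 0.07171851455962369 0.05177434785559293 yaw 5.197110757195264 centre [0.5302809  0.17295688] tcp [0.53253831 0.17297075 0.16235704]
```

drive_tool(increments=[[255,0,0.05,2,0,0,0],[255,0,0.05,4,0,0,0],[255,0,0.05,6,0,0,0],[255,0,0.05,8,0,0,0],[255,0,0.05,9,0,0,0],[255,0,0.05,9.5,0,0,0],[255,0,0.05,10,0,0,0],[255,0,0.05,10.2,0,0,0],[255,0,0.05,10.2,0,0,0],[255,0,0.05,10.2,0,0,0]])

```text
t: 6.65
tcp_pos: [0.5331, 0.1747, 0.0616]
tool_rot: [-0.047, 0.999, 0.0, 0.001]
force: [0.6, -0.2, -2.0]
finger_gap: 0.224
```

```bash
python3 -c "
from h import *
delta([.5326,.1735,.0556],185.4)
cv2.imwrite('pics/s3.png',manip.snapshot('scene')[...,::-1])
a=cv2.imread('pics/s3.png')[170:290,110:270]
cv2.imwrite('pics/c3.png',cv2.resize(a,(640,480),interpolation=2))"
```

```text
t 6.65 tcp [0.5331 0.1747 0.0616] F [ 0.6 -0.2 -2. ] gap 0.224
shift cm [ 0.06 -0.11  0.6 ] turn [0.     0.0012 0.    ]
```

View pics/c3.png

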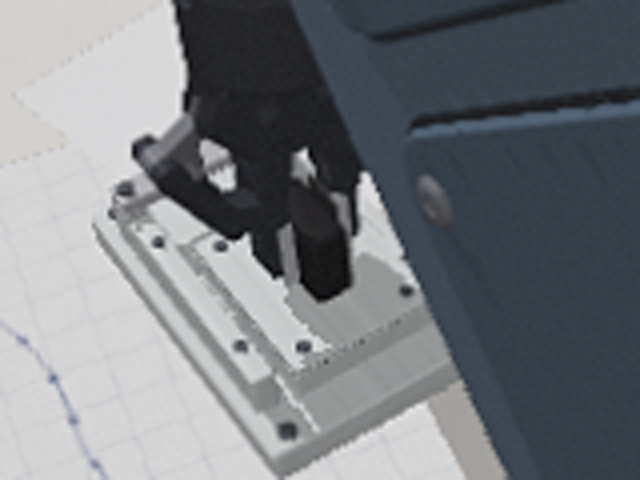

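The cover is between the rails with no side force; its screws sit at crop (220,245), (304,347) and (406,290). Lowering on to the pin top.

drive_tool(increments=[[255,0,-0.05,0.2,0,0,0],[255,0,-0.05,0.4,0,0,0],[255,0,-0.05,0.5,0,0,0],[255,0,-0.05,0.6,0,0,0],[255,0,-0.05,0.6,0,0,0],[255,0,-0.05,0.6,0,0,0]])

```text
t: 7.3
tcp_pos: [0.5326, 0.1741, 0.0554]
tool_rot: [-0.047, 0.999, -0.0, -0.0]
force: [-0.2, -0.6, 3.4]
finger_gap: 0.228
```

drive_tool(increments=[[255,-0.2,0,0.05,0,0,0],[255,-0.5,0,0.05,0,0,0],[255,-0.8,0,0.05,0,0,0],[255,-1.1,0,0.05,0,0,0],[255,-1.4,0,0.05,0,0,0],[255,-1.7,0,0.05,0,0,0],[255,-2.0,0,0.05,0,0,0],[255,-2.2,0,0.05,0,0,0],[255,-2.2,0,0.05,0,0,0]])

```text
t: 8.2
tcp_pos: [0.5527, 0.1762, 0.0553]
tool_rot: [-0.047, 0.999, -0.0, -0.002]
force: [-5.8, -0.2, 8.6]
finger_gap: 0.222
```

drive_tool(increments=[[255,-0.1,0,0,0,0,0],[255,-0.2,0,0,0,0,0],[255,-0.3,0,0,0,0,0],[255,-0.4,0,0,0,0,0],[255,-0.5,0,0,0,0,0],[255,-0.6,0,0,0,0,0],[255,-0.6,0,0,0,0,0]])

```text
t: 8.9
tcp_pos: [0.5576, 0.1767, 0.0552]
tool_rot: [-0.047, 0.999, -0.0, -0.003]
force: [-7.0, -0.3, 10.2]
finger_gap: 0.224
```

drive_tool(increments=[[255,-0.1,0,0,0,0,0],[255,-0.2,0,0,0,0,0],[255,-0.3,0,0,0,0,0],[255,-0.4,0,0,0,0,0],[255,-0.4,0,0,0,0,0]])

```text
t: 9.4
tcp_pos: [0.5652, 0.1772, 0.0543]
tool_rot: [-0.047, 0.999, 0.0, 0.001]
force: [-0.2, -0.2, -2.7]
finger_gap: 0.224
```

drive_tool(increments=[[255,-0.1,0,0,0,0,0],[255,-0.2,0,0,0,0,0],[255,-0.3,0,0,0,0,0],[255,-0.3,0,0,0,0,0]])

```text
t: 9.8
tcp_pos: [0.5678, 0.1774, 0.0544]
tool_rot: [-0.047, 0.999, -0.0, 0.0]
force: [0.2, -0.4, -1.7]
finger_gap: 0.228
```

The vertical load vanished, so the hole is over the pin. Lowering gently.

drive_tool(increments=[[255,0,0,0.1,0,0,0],[255,0,0,0.2,0,0,0],[255,0,0,0.3,0,0,0],[255,0,0,0.3,0,0,0]])

```text
t: 10.2
tcp_pos: [0.5673, 0.1774, 0.0513]
tool_rot: [-0.047, 0.999, -0.0, -0.0]
force: [0.0, 0.2, -1.9]
finger_gap: 0.222
```

Freely descending: it is well below riding height (0.0555) and meets no force. Continuing to the pad and its stop (TCP about 0.0436).

drive_tool(increments=[[255,0,0,0.1,0,0,0],[255,0,0,0.2,0,0,0],[255,0,0,0.3,0,0,0],[255,0,0,0.4,0,0,0],[255,0,0,0.5,0,0,0],[255,0,0,0.6,0,0,0],[255,0,0,0.7,0,0,0],[255,0,0,0.75,0,0,0],[255,0,0,0.75,0,0,0]])

```text
t: 11.1
tcp_pos: [0.5676, 0.1774, 0.0446]
tool_rot: [-0.047, 0.999, -0.0, 0.0]
force: [-1.8, 0.0, 6.5]
finger_gap: 0.223
```

drive_tool(increments=[[255,0,0,0.1,0,0,0],[255,0,0,0.2,0,0,0],[255,0,0,0.25,0,0,0],[255,0,0,0.25,0,0,0],[255,0,0,0.25,0,0,0]], force=80)

```text
t: 11.6
tcp_pos: [0.5676, 0.1774, 0.0436]
tool_rot: [-0.047, 0.999, -0.0, 0.0]
force: [-4.9, -2.3, 15.3]
finger_gap: 0.221
```

```bash
python3 -c "
from h import *
delta([.5676,.1774,.0436],185.4)
cv2.imwrite('pics/s4.png',manip.snapshot('scene')[...,::-1])
a=cv2.imread('pics/s4.png')[170:290,110:270]
cv2.imwrite('pics/c4.png',cv2.resize(a,(640,480),interpolation=2))"
```

```text
t 11.6 tcp [0.5676 0.1774 0.0436] F [-4.9 -2.3 15.3] gap 0.221
shift cm [-0. -0. -0.] turn [-0.0001  0.0007  0.0001]
```

View pics/c4.png

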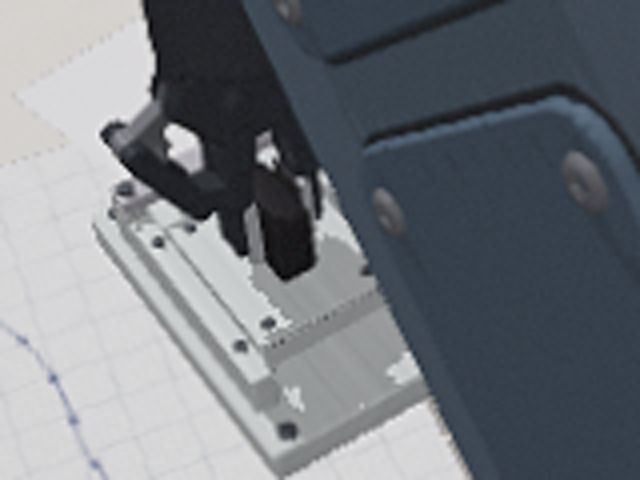

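The cover sits low between the rails with its tongue under the keeper; the plate screws at crop (190,228) and (268,324) are now below rail-top level. A small extra press will confirm the stop.

drive_tool(increments=[[255,0,0,0.05,0,0,0],[255,0,0,0.1,0,0,0],[255,0,0,0.1,0,0,0],[255,0,0,0.1,0,0,0],[255,0,0,0.1,0,0,0],[255,0,0,0.1,0,0,0]])

```text
t: 12.25
tcp_pos: [0.5676, 0.1774, 0.0436]
tool_rot: [-0.047, 0.999, -0.0, 0.001]
force: [-5.1, -1.3, 21.0]
finger_gap: 0.222
```

The height did not change while the force rose to 21 N, so the cover is at the stop. Handing in.

```bash
python3 -c "
from h import *
print(manip.sign_off())"
```

```text
the job is handed in; nothing more can be done
None
```

I placed the grey aluminium cover in the jig, slid it over the pin and pressed it to the stop. I handed the job in at about 12.3 s with the gripper still holding it down. The sign-off reports no verdict.

- **Placing:** I set the cover down about 32 mm short of the jig origin, level, riding on the pin's top. The contact force was about 5 N.
- **Finding the pin:** Sliding towards the keeper, the downward load dropped to zero near the jig origin, and the cover then sank freely over the pin.
- **Pressed down:** The last 1 mm of commanded travel left the tool at 0.0436 m while the force rose from 15 to 21 N. That puts the handle about 58 mm up, so the pad should be at its stop.
- **Alignment:** Tool tilt and turn from the jig were both about 0.002 rad or less. The handle ended at about jig x = +3 mm, estimated from the tool position and the earlier measurement of the cover in the grip.
- **Grip:** The fingers stayed closed on the handle throughout, with a steady gap.
- **Disagreements:** The two cameras differed by about 2 mm on the handle and the pin. A side force of about 5 N remained at the end, probably the hole leaning on the pin or friction.
- **Not checked:** I did not re-measure the bystanders. The arm stayed well above them, and the film roll and weighing bottle still stood in place in the top picture taken over the jig. The purple cover was never approached.

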